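# Clear the siding on the model railway

## Robot

A 6-joint arm with a two-finger parallel gripper is mounted at the origin on the work surface. World frame = base frame: x ahead of the robot, y to its left, z up, the work surface at z = 0. Lengths are in m, angles in rad, forces in N, time in s.
With the tool pointing down it reaches from about 0.35 to 0.975 m from the base axis. Payload 4.9 kg.
Tool frame: the origin (TCP) lies at the very end of the fingers, on their centre line; the grasp point (between the pads) lies 19 mm behind it; x points along the fingers, y is the direction in which the jaws open and shut, and the axes are right-handed (so a half turn about x gives the same grasp; the last joint's range is limited). The gripper opens to 85 mm and grips with 20 to 120 N. Pads are 22 mm wide; open, the fingers measure 114 mm over their backs; the gripper's body (76 mm by 85 mm) begins 54 mm behind the grasp point. The pads swing forward as they close: fully open they stand 13 mm farther back than shut.
Start: joints at [1.124, 0.053, 1.613, -0, 1.476, -0.119], TCP at [0.201, 0.592, 0.191] pointing down, gripper open.
Joint ranges: [-3.01, 3.01], [-1.01, 2.22], [0.06, 2.58], [-1.02, 4.17], [0.09, 2.62], [-3.14, 3.14]. Speed limits (rad/s): [2.57, 2.57, 3.14, 3.14, 3.14, 3.14].

## Interface

Orientations are given as a unit quaternion [w, x, y, z].
In Python, from plant import manip gives the robot as it stands.
- The arm moves only by the tool play_rows, never from a script. Its argument "plan" is a list of rows, each a list of 5 numbers: the shift along the tool's x, y, z in mm, then the turn about the tool's x in rad, then the closure, from -1 (fully open) to 1 (shut). A call has 1 to 8 rows; each row is the pose to reach, as a shift and turn from the pose commanded when the call began, along the tool's axes at that moment; what a row does not reach only later rows make up. A row lasts 1/8 s, in which the tool goes at most 62.5 mm and 10.7 degrees, less where a joint would pass 70% of its speed; a pose out of reach is approached as far as the arm can. A call with a gripper value outside its range is refused whole. The fingers move at their own pace and stop on an object; the grip force is fixed at half the most. Time passes only in rows, so rows that repeat a pose let the fingers close. It gives the time, the measured TCP pose, the force and the opening at its end, in the units of the state.
- manip.state(): the state, without advancing time (a new reading comes with each control period).
- manip.grab_frame(name): name is "side" or "top" or "wrist"; returns a dict with "img" (420x560x3 uint8, red, green, blue), "range_z" (420x560 float32, m along the optical axis (not along the pixel's ray), 0 where there is no reading), "fx", "fy", "cx", "cy" (pixels), "k1" (the pictures are not rectified: a ray, as slopes to the right and down, at radius r is drawn at 1 + k1 r^2 times it, then the intrinsics apply), "origin" and "rotation" of the camera in the world. Camera axes: x right, y up, looking along -z (the intrinsics and any distortion apply to the point x, -y, -z); pixel columns grow to the right and rows downward; lengths in m; the calibration is good to about 2 mm. A picture is of the moment at which its call begins.
- manip.job_done(): hands the job in, once; it reports no verdict.
The state is a dict: "time": time; "joint_pos": joint angles; "joint_vel": joint speeds; "joint_efforts": joint torques, N m; "tool_pos": TCP position; "tool_rot": TCP orientation; "contact_force": force on the tool from outside, world axes, zero at the start; "ft_torque": the same for the moment, N m; "gripper_width": opening from 0.0 (shut) to 1.0 (fully open).
Only numpy, scipy, OpenCV 4.12 (cv2) and the standard library are available. Lean on these libraries where they do the work, as an engineer would, in place of code of your own. Each camera call takes 0.05 s, during which the arm holds its last target. There are 200 camera calls.

## Task

On this model railway yard the tall floodlight tower has been set down on the siding, in the way of the ore car. Push the tower by its concrete foot, never by its delicate lattice mast, so that it slides upright, without tipping or being lifted, until the whole foot stands on the square concrete slab beyond the track. Then push the ore car along the cleared siding until it is right up against the bumping post, without disturbing the other models or the tower.

Things in the scene. Friction and masses are not known exactly. Their poses are not given: they have to be found in the camera images.
- tower: The floodlight tower: loose, 272 mm tall, about 0.3 to 0.5 kg. A solid concrete foot, 76 x 76 mm square and 30 mm high, carries a slim lattice mast. Origin: centre of the foot's underside; x and y run square to the foot's sides, z up. The ground is flat and level all round (rails and slab lie flush and stop nothing). It starts standing across the siding's rails between the ore car and the bumping post. Pushed much above the foot it tips.
- tower_mast: The tower's delicate galvanised lattice mast, fixed on the foot; must not be pushed or gripped. Origin: on the foot's top, 30 mm above the ground. The mast is 44 mm square at the bottom and tapers to about 30 mm at 235 mm above the ground; there a 54 mm square lamp platform with four lamps reaches up to 272 mm.
- foot_a (a point): Lower corner of the tower's foot, at (-38, -38, 0) mm in the tower's frame.
- foot_b (a point): Lower corner of the tower's foot, at (-38, +38, 0) mm in the tower's frame.
- foot_c (a point): Lower corner of the tower's foot, at (+38, -38, 0) mm in the tower's frame.
- foot_d (a point): Lower corner of the tower's foot, at (+38, +38, 0) mm in the tower's frame.
- slab: The square concrete slab, 130 x 130 mm, flush with the ground (no step), beyond the siding as seen from the robot. Origin: its centre; x and y run square to its sides.
- siding: The siding, fixed: two rails flush in an 80 mm wide tarmac strip, the ore car on them and, at the +y end, a bumping post 52 mm wide and 27 mm high. Origin: on the ground midway between the rails; its y axis runs along the track towards the bumping post, whose striking face is at y = 200 mm in this frame; the post ends at y = 255 mm.
- ore_car (a joint): How far the ore car has rolled along the siding's +y, in m, from 0 to 0.378; at 0.378 its front coupler meets the bumping post. The open-topped ore car, 65 mm wide, 67 mm high, 164 mm long over its couplers (138 mm without them), cannot leave its rails, rolls with a drag of about 0.4 N and stops soon when not pushed. At value q its centre is at y = q - 260 mm (q in mm) in the siding's frame.
- car_tail (a point): Middle of the face of the ore car's rear coupler (the end away from the bumping post), 19 mm above the ground; the coupler is 10 mm wide and 10 mm high and stands 13 mm out from the car's end wall, which spans 32 to 66 mm above the ground.
- water_tank: Bystander, loose: model water tank, a round wooden tank of 84 mm diameter on four legs, 194 mm tall. Origin: centre of its underside. Leave alone.
- cabin: Bystander, loose: small brick cabin with a pitched roof, 74 x 66 mm, 72 mm tall. Origin: centre of its underside. Leave alone.
- pickup: Bystander, loose: white model pickup truck, 42 x 104 mm, 37 mm tall, its length along its own y. Origin: centre of its underside. Leave alone.

How it is judged:
By the outcome, as a careful person would: the job done as asked, in the order asked, and still so for the second after the job is handed in, with the robot touching nothing.
It also fails if it takes over 72 s, if anything falls off the work surface, if the arm or the gripper's body presses on something with over 40 N, if the wrist force passes 120 N, or if a joint passes its speed limit or range.

## Working session

There is one attempt and no reset: what is moved stays moved. The work goes in short steps, Python scripts to look and compute and a tool call to move; the robot and the scene stay as the last step left them, time stands still between calls to the robot, and variables do not carry over. Pictures are saved under pics/ and viewed, about 8 in all and at most 12, crops included, and the job is handed in when it is done.

Besides the shell and the picture viewer there is one more tool, called by a JSON object that holds its "op" and its "data", one argument or row to a line. play_rows: Moves the arm, as the interface text tells. Its arguments: {"type":"object","properties":{"plan":{"type":"array"}},"required":["plan"]}

```bash
mkdir -p pics
cat > h.py <<'E'
import numpy as np, cv2, pickle
from plant import manip
def grab(n):
    f=manip.grab_frame(n); pickle.dump(f,open(f'{n}.pkl','wb')); return f
def load(n): return pickle.load(open(f'{n}.pkl','rb'))
def ray(f,u,v):
    u=np.asarray(u,float);v=np.asarray(v,float)
    a=(u-f['cx'])/f['fx'];b=(v-f['cy'])/f['fy'];x,y=a.copy(),b.copy()
    for _ in range(15):
        s=1+f['k1']*(x*x+y*y);x=a/s;y=b/s
    d=np.stack([x,-y,-np.ones_like(x)],-1)
    return d@np.asarray(f['rotation']).T
def plane(f,u,v,z):
    d=ray(f,u,v);o=np.asarray(f['origin']);return o+d*((z-o[2])/d[...,2])[...,None]
def cloud(f):
    v,u=np.mgrid[:420,:560];return np.asarray(f['origin'])+ray(f,u,v)*f['range_z'][...,None]
E
python3 - <<'E'
from h import *
for n in('top','side'):
    f=grab(n); print(n,f['origin'],np.round(f['rotation'],3).tolist(),f['fx'],f['k1'])
    cv2.imwrite(f'pics/{n}0.png',f['img'][...,::-1])
print(manip.state())
E
```

```text
top [ 0.49610134 -0.03103501  0.97280395] [-0.699, -0.009, 0.027, 0.714] 453.00397210645747 0.014969700147221862
side [ 0.42873309 -0.90366764  0.82281019] [0.907, 0.412, -0.033, -0.078] 438.8259971148869 -0.07339159810956933
{'time': 0.1, 'joint_pos': array([ 1.12396066e+00,  5.33014958e-02,  1.61419616e+00, -1.23282140e-05,
        1.47602412e+00, -1.18980177e-01]), 'joint_vel': array([-7.40553921e-04, -2.09761371e-03, -4.57711310e-03,  8.15245034e-04,
       -2.43800287e-03, -9.89920376e-06]), 'joint_efforts': array([-6.06726735e-05, -3.94903457e+01, -3.71361995e+01, -1.00635191e-04,
        3.94015282e-03, -2.69051768e-07]), 'tool_pos': array([0.20096096, 0.59110896, 0.19015586]), 'tool_rot': array([ 0.69744076,  0.11473936,  0.69781321, -0.11605165]), 'contact_force': array([-0.38007145, -1.06740242,  0.70798916]), 'ft_torque': array([-0.03513572, -0.00816088, -0.02799166]), 'gripper_width': 0.9963787782695556}
```

View pics/top0.png

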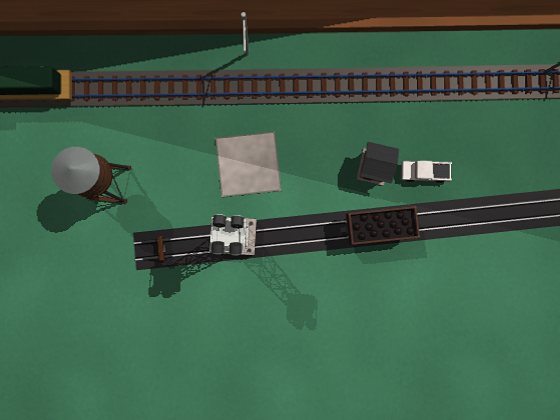

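View pics/side0.png

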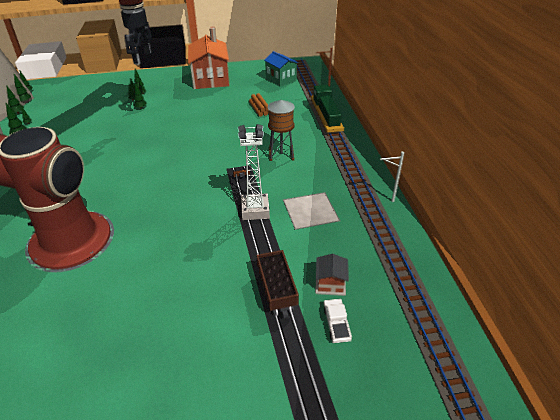

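The top view shows the slab around px (248,164), the tower's platform at (231,235) with its foot edge near x=255, the car at (383,225), the bumping post at (160,247), the cabin at (378,162) and the pickup at (427,171). Left in the picture is +y and up is +x. The side view agrees and shows the foot at (256,207).

Run:
```python
from h import *
T=load('top');S=load('side')
ct,cs=cloud(T),cloud(S)
g=plane(T,[216,275,281,222],[139,132,191,197],0.);print('slab approx',np.round(g[:,:2],3).tolist())
# slab mask in top
hsv=cv2.cvtColor(T['img'],cv2.COLOR_RGB2HSV)
m=((hsv[...,1]<90)&(hsv[...,2]>60)&(abs(ct[...,2])<.012)).astype(np.uint8); m[:120]=0;m[205:]=0;m[:,:205]=0;m[:,292:]=0
m=cv2.morphologyEx(m,cv2.MORPH_OPEN,np.ones((3,3)))
c=max(cv2.findContours(m,0,2)[0],key=cv2.contourArea)[:,0]
p=plane(T,c[:,0],c[:,1],0)[:,:2].astype(np.float32)*1000;print('slab',cv2.minAreaRect(p))
# rails -> white in tarmac
w=(hsv[...,1]<60)&(hsv[...,2]>110)&(abs(ct[...,2])<.01)
v,u=np.nonzero(w);k=(v>190)&(v<265)&((u>425)|((u>262)&(u<340)))
q=plane(T,u[k],v[k],0)[:,:2]*1000
A=np.polyfit(q[:,1],q[:,0],1);r=q[:,0]-np.polyval(A,q[:,1])
for s in(r>0,r<0):print('rail',s.sum(),np.polyfit(q[s,1],q[s,0],1))
# objects by height
for nm,cl in(('top',ct),('side',cs)):
  for lab,(z0,z1),(x0,x1,y0,y1) in [('foot',(.024,.036),(.36,.56,.02,.16)),('platform',(.225,.29),(.36,.56,0,.16)),('post',(.015,.035),(.35,.5,.16,.3)),('car',(.055,.075),(.35,.55,-.4,-.12)),('cabin',(.03,.09),(.55,.68,-.32,-.18)),('pickup',(.015,.045),(.55,.68,-.48,-.3)),('tank',(.1,.22),(.48,.75,.22,.42))]:
    k=(cl[...,2]>z0)&(cl[...,2]<z1)&(cl[...,0]>x0)&(cl[...,0]<x1)&(cl[...,1]>y0)&(cl[...,1]<y1)
    P=cl[k]*1000
    if len(P)>10:
      R=cv2.minAreaRect(P[:,:2].astype(np.float32));print(nm,lab,len(P),np.round(R[0]),np.round(R[1]),round(R[2],1),'z',np.round(np.percentile(P[:,2],[5,50,95])),'box',np.round(np.percentile(P[:,:2],[1,99],axis=0)).tolist())
for n,f in(('top',T),('side',S)):
  a=(180,190,300,280) if n=='top' else (215,110,345,240)
  I=f['img'][a[1]:a[3],a[0]:a[2],::-1];I=cv2.resize(I,None,fx=4.0,fy=4.0,interpolation=2);cv2.imwrite(f'pics/{n}crop.png',I)
```

```text
Traceback (most recent call last):
  File "h.py", line 16, in cloud
    v,u=np.mgrid[:420,:560];return np.asarray(f['origin'])+ray(f,u,v)*f['range_z'][...,None]
                                                           ~~~^^^^^^^
  File "h.py", line 12, in ray
    return d@np.asarray(f['rotation']).T
           ~^~~~~~~~~~~~~~~~~~~~~~~~~~~~
ValueError: matmul: Input operand 1 has a mismatch in its core dimension 0, with gufunc signature (n?,k),(k,m?)->(n?,m?) (size 4 is different from 3)
```

```bash
sed -i "s/return d@np.asarray(f\['rotation'\]).T/return d@R.from_quat(f['rotation'],scalar_first=True).as_matrix().T/; 1a from scipy.spatial.transform import Rotation as R" h.py
cat > m.py <<'E'
from h import *
T=load('top');S=load('side')
ct,cs=cloud(T),cloud(S)
hsv=cv2.cvtColor(T['img'],cv2.COLOR_RGB2HSV)
m=((hsv[...,1]<90)&(hsv[...,2]>60)&(abs(ct[...,2])<.012)).astype(np.uint8); m[:120]=0;m[205:]=0;m[:,:205]=0;m[:,292:]=0
m=cv2.morphologyEx(m,cv2.MORPH_OPEN,np.ones((3,3)))
c=max(cv2.findContours(m,0,2)[0],key=cv2.contourArea)[:,0]
p=plane(T,c[:,0],c[:,1],0)[:,:2].astype(np.float32)*1000;print('slab',cv2.minAreaRect(p))
w=(hsv[...,1]<60)&(hsv[...,2]>110)&(abs(ct[...,2])<.01)
v,u=np.nonzero(w);k=(v>190)&(v<265)&((u>425)|((u>262)&(u<340)))
q=plane(T,u[k],v[k],0)[:,:2]*1000
A=np.polyfit(q[:,1],q[:,0],1);r=q[:,0]-np.polyval(A,q[:,1])
for s in(r>0,r<0):print('rail',s.sum(),np.polyfit(q[s,1],q[s,0],1))
for nm,cl in(('top',ct),('side',cs)):
  for lab,(z0,z1),(x0,x1,y0,y1) in [('foot',(.024,.036),(.36,.56,.02,.16)),('platform',(.225,.29),(.36,.56,0,.16)),('post',(.015,.035),(.35,.5,.16,.3)),('car',(.055,.075),(.35,.55,-.4,-.12)),('cabin',(.03,.09),(.55,.68,-.32,-.18)),('pickup',(.015,.045),(.55,.68,-.48,-.3)),('tank',(.1,.22),(.48,.75,.22,.42))]:
    k=(cl[...,2]>z0)&(cl[...,2]<z1)&(cl[...,0]>x0)&(cl[...,0]<x1)&(cl[...,1]>y0)&(cl[...,1]<y1)
    P=cl[k]*1000
    if len(P)>10:
      B=cv2.minAreaRect(P[:,:2].astype(np.float32));print(nm,lab,len(P),np.round(B[0]),np.round(B[1]),round(B[2],1),'z',np.round(np.percentile(P[:,2],[5,50,95])),'box',np.round(np.percentile(P[:,:2],[1,99],axis=0)).tolist())
E
python3 m.py
python3 - <<'E'
from h import *
for n in('top','side'):
  f=load(n)
  a=(180,190,300,280) if n=='top' else (215,110,345,240)
  I=f['img'][a[1]:a[3],a[0]:a[2],::-1];I=cv2.resize(I,None,fx=4.0,fy=4.0,interpolation=2);cv2.imwrite(f'pics/{n}crop.png',I)
E
```

```text
slab ((659.5344848632812, 4.557975769042969), (131.22865295410156, 132.27468872070312), 5.2328386306762695)
rail 319 [-6.52205669e-02  5.23225480e+02]
rail 302 [-8.16736656e-02  4.79463264e+02]
top foot 19 [505.  37.] [37. 75.] 85.5 z [27. 30. 33.] box [[467.0, 25.0], [544.0, 58.0]]
top platform 1304 [505.  29.] [54. 62.] 85.0 z [238. 254. 268.] box [[475.0, 2.0], [535.0, 56.0]]
top post 180 [478. 196.] [44. 33.] 3.5 z [17. 26. 30.] box [[458.0, 179.0], [499.0, 209.0]]
top car 2121 [ 519. -269.] [ 65. 139.] 4.4 z [56. 60. 68.] box [[485.0, -336.0], [549.0, -200.0]]
top cabin 1149 [ 613. -270.] [136.  86.] 6.5 z [58. 66. 73.] box [[551.0, -313.0], [678.0, -230.0]]
top pickup 953 [ 633. -375.] [104.  41.] 86.9 z [18. 24. 39.] box [[613.0, -426.0], [655.0, -324.0]]
top tank 2344 [624. 300.] [83. 82.] 1.7 z [111. 177. 190.] box [[585.0, 261.0], [663.0, 338.0]]
side foot 216 [506.  42.] [48. 76.] 86.7 z [29. 31. 35.] box [[468.0, 20.0], [544.0, 66.0]]
side platform 418 [505.  29.] [58. 61.] 86.9 z [238. 254. 267.] box [[475.0, 1.0], [535.0, 56.0]]
side post 73 [477. 180.] [39. 23.] 3.9 z [16. 25. 29.] box [[458.0, 172.0], [495.0, 192.0]]
side car 1423 [ 519. -270.] [ 65. 141.] 3.8 z [57. 60. 68.] box [[485.0, -340.0], [549.0, -201.0]]
side cabin 912 [ 615. -271.] [135.  86.] 4.2 z [37. 64. 73.] box [[551.0, -313.0], [679.0, -231.0]]
side pickup 820 [ 626. -375.] [124. 120.] 16.2 z [19. 24. 40.] box [[554.0, -430.0], [655.0, -328.0]]
side tank 767 [625. 290.] [79. 82.] 79.6 z [109. 156. 188.] box [[587.0, 258.0], [665.0, 318.0]]
```

View pics/sidecrop.png

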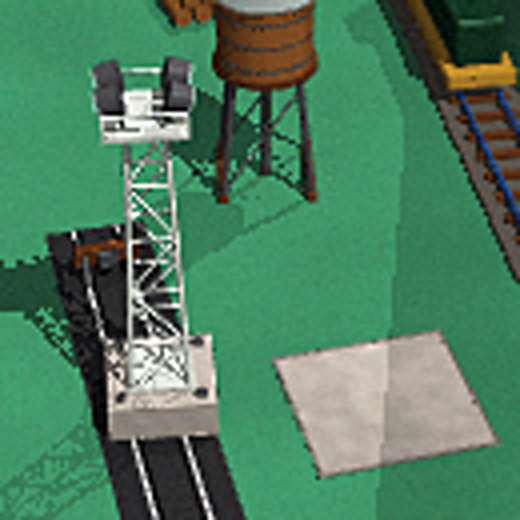

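View pics/topcrop.png

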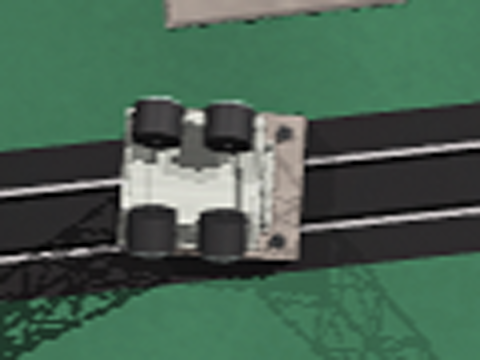

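The side crop shows the foot standing upright across the rails, with bolts on its top at about (115..205, 340..400), and the slab clear of obstacles. The top crop shows the foot edge just outside the platform. Next I refine the yaw, foot, post and car positions and get the tool axes.

Run:
```python
from h import *
T=load('top');S=load('side');ct,cs=cloud(T),cloud(S)
M=R.from_quat(manip.state()['tool_rot'],scalar_first=True).as_matrix();print(np.round(M,3))
for nm,cl,h in(('top',ct,0),('side',cs,0)):
  for lab,(z0,z1),(x0,x1,y0,y1) in [('foot',(.022,.038),(.4,.6,-.03,.1)),('post',(.012,.035),(.4,.56,.13,.3)),('cabinlow',(.02,.08),(.565,.68,-.318,-.2)),('cartail',(.008,.03),(.48,.58,-.4,-.344))]:
    k=(cl[...,2]>z0)&(cl[...,2]<z1)&(cl[...,0]>x0)&(cl[...,0]<x1)&(cl[...,1]>y0)&(cl[...,1]<y1)
    P=cl[k]*1000
    if len(P)<5: print(nm,lab,len(P));continue
    B=cv2.minAreaRect(P[:,:2].astype(np.float32));print(nm,lab,len(P),np.round(B[0]),np.round(B[1]),round(B[2],1),np.round(cv2.boxPoints(B)).tolist(),np.round(np.percentile(P,[2,98],axis=0)).tolist())
```

```text
[[-0.001  0.322  0.947]
 [-0.002  0.947 -0.322]
 [-1.    -0.002 -0.   ]]
top foot 366 [504.  23.] [64. 76.] 85.4 [[464.0, -6.0], [539.0, -12.0], [544.0, 52.0], [469.0, 58.0]] [[466.0, -9.0, 27.0], [541.0, 50.0, 35.0]]
top post 231 [482. 197.] [51. 42.] 2.9 [[455.0, 217.0], [458.0, 175.0], [508.0, 177.0], [506.0, 219.0]] [[458.0, 178.0, 12.0], [507.0, 213.0, 30.0]]
top cabinlow 1098 [ 647. -267.] [67. 74.] 76.0 [[604.0, -290.0], [675.0, -308.0], [691.0, -243.0], [620.0, -225.0]] [[610.0, -300.0, 56.0], [678.0, -231.0, 74.0]]
top cartail 0
side foot 474 [505.  26.] [80. 76.] 85.6 [[464.0, -10.0], [540.0, -16.0], [546.0, 63.0], [470.0, 69.0]] [[468.0, -11.0, 23.0], [542.0, 63.0, 36.0]]
side post 87 [483. 182.] [52. 24.] 8.5 [[456.0, 190.0], [459.0, 167.0], [511.0, 175.0], [507.0, 198.0]] [[458.0, 174.0, 14.0], [507.0, 192.0, 30.0]]
side cabinlow 942 [ 648. -268.] [70. 72.] 76.9 [[605.0, -294.0], [676.0, -311.0], [691.0, -242.0], [621.0, -226.0]] [[612.0, -303.0, 24.0], [678.0, -234.0, 74.0]]
side cartail 26 [ 525. -348.] [8. 9.] 79.9 [[521.0, -351.0], [529.0, -352.0], [530.0, -345.0], [522.0, -343.0]] [[521.0, -352.0, 16.0], [530.0, -345.0, 28.0]]
```

{"op": "play_rows", "data": {
  "plan": [
    [0,-46,35,0.16,-1],
    [0,-92,70,0.32,-1],
    [0,-138,105,0.48,-1],
    [0,-184,140,0.64,-1],
    [0,-230,175,0.8,-1],
    [0,-276,210,0.96,-1],
    [0,-322,245,1.12,-1],
    [0,-368,280,1.28,-1]
  ]
}}

```text
time: 1.1
tool_pos: [0.3478, 0.1514, 0.191]
tool_rot: [0.49, 0.51, 0.489, -0.51]
contact_force: [1.2, -0.1, -1.0]
gripper_width: 0.996
```

```bash
cat > go.py <<'E'
# usage: go.py x y z(mm) yaw(deg of tool y): prints shift in tool axes
import sys
from h import *
s=manip.state();M=R.from_quat(s['tool_rot'],scalar_first=True).as_matrix();p=np.array(s['tool_pos'])*1000
yaw=np.degrees(np.arctan2(M[1,1],M[0,1]))
print('t',s['time'],'tcp',p.round(1),'yaw',round(yaw,1),'F',np.round(s['contact_force'],1),'g',round(s['gripper_width'],2),'j',np.round(s['joint_pos'],2))
if len(sys.argv)>3:
    t=np.array([float(a) for a in sys.argv[1:4]]);print('shift',(M.T@(t-p)).round(1),'turn',round(np.radians(yaw-float(sys.argv[4])),3) if len(sys.argv)>4 else '')
E
python3 go.py 385 40.5 190 -4.5
```

```text
t 1.1 tcp [347.8 151.4 191. ] yaw -2.4 F [ 1.2 -0.1 -1. ] g 1.0 j [ 0.21 -0.6   2.14 -0.    1.6   0.26]
shift [  1.   41.8 109.3] turn 0.037
```

{"op": "play_rows", "data": {
  "plan": [
    [0,20,55,0.037,-1],
    [0,42,109,0.037,-1],
    [60,42,109,0.037,-1],
    [120,42,109,0.037,-1],
    [160,42,109,0.037,-1],
    [182,42,109,0.037,-1],
    [185,42,109,0.037,-1]
  ]
}}

```text
time: 1.98
tool_pos: [0.3835, 0.0428, 0.0041]
tool_rot: [-0.48, -0.517, -0.482, 0.519]
contact_force: [0.3, -0.2, -0.2]
gripper_width: 0.999
```

```bash
python3 go.py
python3 - <<'E'
from h import *
f=grab('side');a=f['img'][90:290,140:400,::-1];cv2.imwrite('pics/s1.png',cv2.resize(a,None,fx=3.,fy=3.,interpolation=2))
c=cloud(f)*1000
k=(c[...,2]>6)&(c[...,2]<60)&(c[...,0]>340)&(c[...,0]<462)&(c[...,1]>-20)&(c[...,1]<100)
P=c[k]
if len(P): print(len(P),P.min(0).round(),P.max(0).round())
for z in range(5,60,5):
    q=P[(P[:,2]>=z)&(P[:,2]<z+5)]
    if len(q): print(z,len(q),q[:,0].min().round(),q[:,0].max().round(),q[:,1].min().round(),q[:,1].max().round())
E
```

```text
t 1.975 tcp [383.5  42.8   4.1] yaw -4.2 F [ 0.3 -0.2 -0.2] g 1.0 j [-0.08 -0.36  2.31 -0.    1.2  -0.01]
1 [419.  87.   6.] [419.  87.   6.]
5 1 419.0 419.0 87.0 87.0
```

View pics/s1.png

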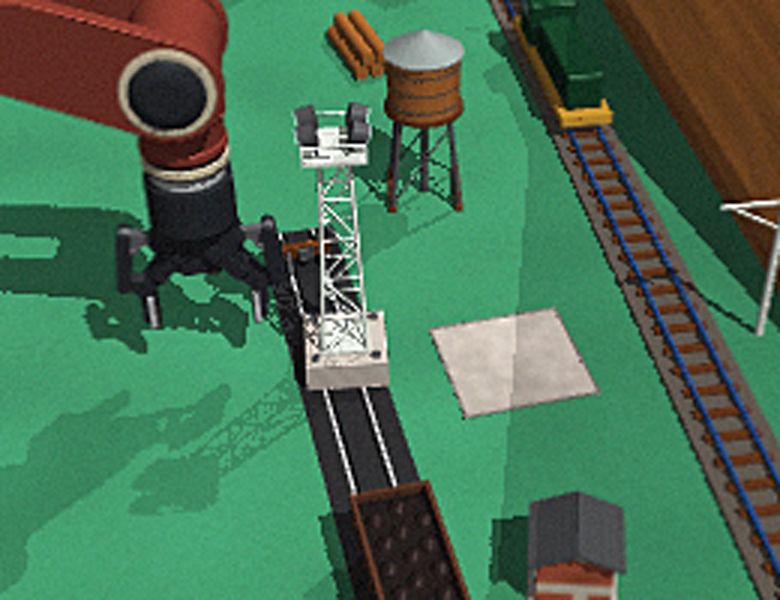

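The picture shows the gripper behind the foot. The lower fingers are at crop px (258,318), and the outer knuckles at (268,230) stick out farther than the fingertips. I measure that overhang against the mast gap before pushing.

Run:
```python
from h import *
s=manip.state();M=R.from_quat(s['tool_rot'],scalar_first=True).as_matrix();p=np.array(s['tool_pos'])
S=load('side')
for nm,f in (('side',S),('top',grab('top'))):
  L=(cloud(f)-p)@M*1000  # tool coords
  w=cloud(f)[...,2]*1000
  for z in range(0,260,10):
    k=(w>=z)&(w<z+10)&(abs(L[...,1])<81)&(abs(L[...,2])<48)&(w>8)
    if k.sum()>3: q=L[k];print(nm,z,k.sum(),'ty',np.percentile(q[:,1],[1,99]).round(),'tz',np.percentile(q[:,2],[1,99]).round())
```

```text
side 60 23 ty [-57.  50.] tz [-10.  16.]
side 70 33 ty [-58.  54.] tz [-4. 13.]
side 80 33 ty [-58.  52.] tz [-8. 14.]
side 90 28 ty [-60.  60.] tz [ 3. 14.]
side 100 78 ty [-73.  70.] tz [-10.  15.]
side 110 118 ty [-74.  71.] tz [-11.  17.]
side 120 156 ty [-75.  69.] tz [-14.  20.]
side 130 110 ty [-73.  69.] tz [-5. 20.]
side 140 154 ty [-72.  68.] tz [-6. 22.]
side 150 202 ty [-70.  66.] tz [-11.  21.]
side 160 86 ty [-69.  64.] tz [-12.  14.]
side 170 51 ty [-35.  35.] tz [ 9. 38.]
side 180 97 ty [-38.  35.] tz [ 4. 41.]
side 190 100 ty [-37.  34.] tz [ 8. 39.]
side 200 103 ty [-35.  35.] tz [-4. 40.]
side 210 154 ty [-38.  33.] tz [-6. 39.]
side 220 72 ty [-35.  29.] tz [ 6. 34.]
side 230 89 ty [-36.  35.] tz [-1. 37.]
side 240 97 ty [-38.  34.] tz [ 7. 38.]
side 250 135 ty [-36.  34.] tz [-1. 38.]
top 100 15 ty [42. 68.] tz [-7. 12.]
top 110 42 ty [43. 72.] tz [-12.  13.]
top 120 57 ty [29. 71.] tz [-16.  16.]
top 130 37 ty [26. 70.] tz [-17.  17.]
top 140 24 ty [45. 68.] tz [-11.  12.]
top 150 62 ty [34. 67.] tz [-12.  13.]
top 160 133 ty [34. 65.] tz [-12.  12.]
top 170 9 ty [32. 36.] tz [-12.  15.]
top 180 19 ty [22. 36.] tz [-14.  29.]
top 190 19 ty [24. 36.] tz [-20.  27.]
top 200 25 ty [25. 36.] tz [-13.  26.]
top 210 44 ty [26. 35.] tz [-25.  25.]
top 220 13 ty [27. 34.] tz [-17.  22.]
top 230 8 ty [30. 35.] tz [-12.  18.]
top 240 13 ty [29. 35.] tz [-20.  20.]
top 250 35 ty [30. 35.] tz [-14.  18.]
```

Run:
```python
from h import *
s=manip.state();M=R.from_quat(s['tool_rot'],scalar_first=True).as_matrix();p=np.array(s['tool_pos'])
f=load('side');Rc=R.from_quat(f['rotation'],scalar_first=True).as_matrix();o=np.asarray(f['origin'])
# rectify plane tool z=0: ty -90..110, height -5..165 ; 3.5px/mm
ty,hh=np.meshgrid(np.arange(-90,110,1/3.5),np.arange(165,-5,-1/3.5))
W=p+ (ty[...,None]*M[:,1])/1000; W[...,2]=hh/1000
c=(W-o)@Rc; x=c[...,0]/-c[...,2];y=-c[...,1]/-c[...,2];q=1+f['k1']*(x*x+y*y)
I=cv2.remap(f['img'],(x*q*f['fx']+f['cx']).astype(np.float32),(y*q*f['fy']+f['cy']).astype(np.float32),cv2.INTER_LINEAR)[...,::-1].copy()
for t in(-73,-57,57,73): cv2.line(I,(int((t+90)*3.5),0),(int((t+90)*3.5),600),(0,255,255),1)
for z in(0,30,60,120): cv2.line(I,(0,int((165-z)*3.5)),(700,int((165-z)*3.5)),(255,0,255),1)
cv2.imwrite('pics/rect.png',I[:595])
```

```text
(no output)
```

View pics/rect.png

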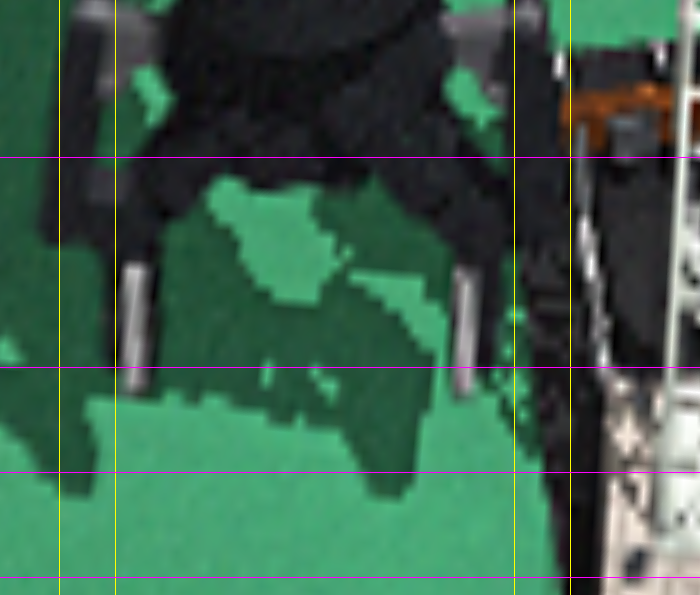

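The rectified view puts the open fingertips about 53 mm up although TCP z reads 4 mm. I check that with a fresh frame from both cameras.

```bash
python3 go.py
python3 - <<'E'
from h import *
s=manip.state();M=R.from_quat(s['tool_rot'],scalar_first=True).as_matrix();p=np.array(s['tool_pos'])
for n in('side','top'):
  f=grab(n);c=cloud(f);L=(c-p)@M*1000;w=c[...,2]*1000
  for z in range(8,120,8):
    k=(w>=z)&(w<z+8)&(abs(L[...,1])<81)&(abs(L[...,2])<48)
    if k.sum(): q=L[k];print(n,z,k.sum(),'ty',np.percentile(q[:,1],[0,100]).round(),'tz',np.percentile(q[:,2],[1,99]).round())
print(manip.state()['time'])
E
python3 go.py
```

```text
t 2.075 tcp [385.7  42.7   6.5] yaw -4.2 F [ 0.2 -0.4 -0.1] g 1.0 j [-0.08 -0.37  2.31 -0.    1.2  -0.01]
side 56 3 ty [-48.  47.] tz [ 9. 10.]
side 64 21 ty [-58.  53.] tz [ 2. 13.]
side 72 27 ty [-57.  53.] tz [-6. 13.]
side 80 27 ty [-58.  54.] tz [-5. 14.]
side 88 25 ty [-58.  55.] tz [-0. 16.]
side 96 26 ty [-61.  61.] tz [ 0. 13.]
side 104 66 ty [-76.  69.] tz [-10.  17.]
side 112 99 ty [-75.  73.] tz [-11.  16.]
top 80 1 ty [42. 42.] tz [11. 11.]
top 96 2 ty [46. 52.] tz [12. 12.]
top 104 13 ty [44. 73.] tz [-3. 12.]
top 112 37 ty [43. 73.] tz [-12.  13.]
2.175
t 2.175 tcp [386.9  42.6   7.7] yaw -4.2 F [-0.2 -0.2  0.1] g 1.0 j [-0.08 -0.37  2.31 -0.    1.2  -0.01]
```

{"op": "play_rows", "data": {
  "plan": [
    [0,0,0,0,1],
    [0,0,0,0,1],
    [0,0,0,0,1],
    [0,0,0,0,1],
    [0,0,0,0,1],
    [0,0,0,0,1]
  ]
}}

```text
time: 2.92
tool_pos: [0.3857, 0.0427, 0.0062]
tool_rot: [-0.481, -0.518, -0.481, 0.518]
contact_force: [-0.2, 0.8, -0.6]
gripper_width: 0.004
```

```bash
python3 go.py
python3 - <<'E'
from h import *
s=manip.state();M=R.from_quat(s['tool_rot'],scalar_first=True).as_matrix();p=np.array(s['tool_pos'])
f=grab('side');c=cloud(f);L=(c-p)@M*1000;w=c[...,2]*1000
for z in range(4,170,8):
    k=(w>=z)&(w<z+8)&(abs(L[...,1])<78)&(abs(L[...,2])<48)
    if k.sum(): q=L[k];print(z,k.sum(),'ty',np.percentile(q[:,1],[0,100]).round(),'tz',np.percentile(q[:,2],[1,99]).round())
cv2.imwrite('pics/s2.png',cv2.resize(f['img'][110:240,160:330,::-1],None,fx=4.,fy=4.,interpolation=2))
E
```

```text
t 2.925 tcp [385.7  42.7   6.2] yaw -4.2 F [-0.2  0.8 -0.6] g 0.0 j [-0.08 -0.37  2.31 -0.    1.2  -0.01]
4 27 ty [-76.  77.] tz [-45.  44.]
44 5 ty [-6.  5.] tz [ 8. 12.]
52 18 ty [-11.  11.] tz [ 5. 15.]
60 22 ty [-13.  12.] tz [ 4. 12.]
68 33 ty [-15.  13.] tz [-6. 14.]
76 20 ty [-14.  10.] tz [-1. 15.]
84 22 ty [-24.  17.] tz [-4. 15.]
92 66 ty [-35.  31.] tz [-12.  16.]
100 99 ty [-42.  37.] tz [-11.  15.]
108 63 ty [-47.  46.] tz [-13.  19.]
116 78 ty [-53.  52.] tz [-12.  20.]
124 84 ty [-59.  55.] tz [ 2. 20.]
132 124 ty [-62.  59.] tz [-7. 21.]
140 120 ty [-61.  59.] tz [-9. 22.]
148 112 ty [-49.  47.] tz [-1. 21.]
156 62 ty [-44.  40.] tz [-7. 18.]
164 20 ty [-39.  36.] tz [ 6. 14.]
```

View pics/s2.png

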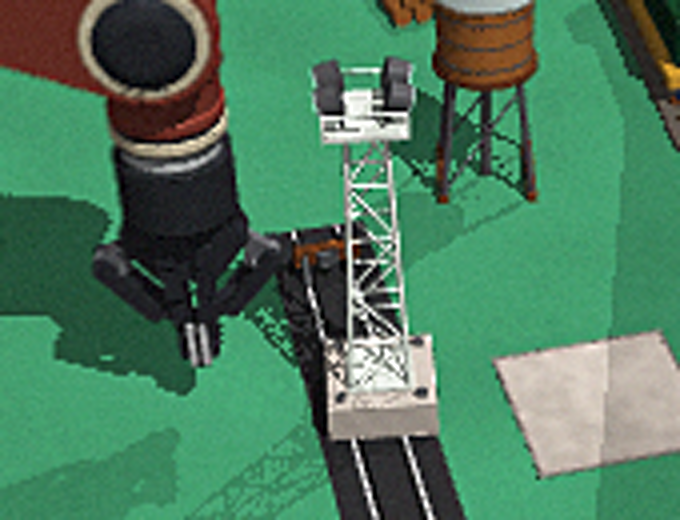

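The picture shows the shut tips at (200,365). They hover above the ground, and depth puts them about 44 mm up although TCP z reads 6 mm, so the reported z seems to read about 38 mm too low. I go by vision and force for height.

With the jaws square to the foot, the knuckles overhang the fingers by 16–18 mm, which is about the whole gap to the mast. So I turn the tool 60° and push with the corner of the leading finger, where the overhang is only about 10 mm.

{"op": "play_rows", "data": {
  "plan": [
    [0,0,0,0.18,-1],
    [0,0,0,0.36,-1],
    [0,0,0,0.54,-1],
    [0,0,0,0.72,-1],
    [0,0,0,0.9,-1],
    [0,0,0,1.06,-1],
    [0,29,-40,1.06,-1],
    [12,29,-40,1.06,-1]
  ]
}}

```text
time: 3.98
tool_pos: [0.4203, 0.0817, -0.0044]
tool_rot: [0.154, 0.691, 0.154, -0.689]
contact_force: [0.3, -0.2, -0.0]
gripper_width: 0.999
```

{"op": "play_rows", "data": {
  "plan": [
    [4,0,0,0,-1],
    [8,0,0,0,-1],
    [12,0,0,0,-1],
    [16,0,0,0,-1],
    [16,0,0,0,-1]
  ]
}}

```text
time: 4.6
tool_pos: [0.4173, 0.0803, -0.022]
tool_rot: [-0.153, -0.69, -0.153, 0.691]
contact_force: [0.7, -0.3, 0.2]
gripper_width: 1.002
```

```bash
cat > g.py <<'E'
from h import *
s=manip.state();M=R.from_quat(s['tool_rot'],scalar_first=True).as_matrix();p=np.array(s['tool_pos'])
f=grab('side');c=cloud(f);L=(c-p)@M*1000;w=c[...,2]*1000
for z in range(4,140,8):
    k=(w>=z)&(w<z+8)&(abs(L[...,1])<80)&(abs(L[...,2])<20)
    if k.sum(): q=L[k];print(z,k.sum(),'ty',np.percentile(q[:,1],[0,100]).round(),'tz',np.percentile(q[:,2],[1,99]).round())
E
python3 go.py; python3 g.py
```

```text
t 4.6 tcp [417.3  80.3 -22. ] yaw -65.0 F [ 0.7 -0.3  0.2] g 1.0 j [ 0.01 -0.2   2.23  0.    1.11  1.15]
4 6 ty [-79.  72.] tz [-19.  12.]
28 12 ty [-45.  77.] tz [-18.   7.]
36 30 ty [-46.  55.] tz [-10.  13.]
44 34 ty [-46.  57.] tz [-8. 14.]
52 35 ty [-48.  58.] tz [-8. 13.]
60 27 ty [-49.  61.] tz [-5. 13.]
68 15 ty [-49.  52.] tz [-0. 13.]
76 33 ty [-74.  76.] tz [-8. 15.]
84 66 ty [-70.  76.] tz [-10.  16.]
92 52 ty [-74.  75.] tz [-11.  19.]
100 54 ty [-73.  74.] tz [-9. 19.]
108 50 ty [-15.  74.] tz [-10.  20.]
116 61 ty [-19.  72.] tz [-17.  20.]
124 68 ty [-8. 71.] tz [-11.  18.]
132 65 ty [17. 71.] tz [-10.  13.]
```

With z reading −22 mm there is no contact force and the tips measure about 30 mm up, which confirms the offset. I descend another 18 mm gently.

{"op": "play_rows", "data": {
  "plan": [
    [5,0,0,0,-1],
    [10,0,0,0,-1],
    [14,0,0,0,-1],
    [18,0,0,0,-1],
    [18,0,0,0,-1]
  ]
}}

```text
time: 5.28
tool_pos: [0.4172, 0.0804, -0.0402]
tool_rot: [-0.153, -0.69, -0.153, 0.691]
contact_force: [-0.2, -0.8, 0.7]
gripper_width: 1.0
```

```bash
python3 go.py; python3 g.py
cat > tw.py <<'E'
# tower pose: platform from depth + foot top edges
from h import *
import sys
for n in('top','side'):
  f=grab(n);c=cloud(f);z=c[...,2];I=f['img'].astype(int)
  bright=(I.min(-1)>95)
  x0,x1,y0,y1=[float(a)/1000 for a in sys.argv[1:5]]
  b=(c[...,0]>x0)&(c[...,0]<x1)&(c[...,1]>y0)&(c[...,1]<y1)
  for lab,k in(('plat',b&(z>.232)&(z<.285)),('foot',b&(z>.02)&(z<.04)&bright)):
    P=c[k]*1000
    if len(P)<10: print(n,lab,len(P));continue
    B=cv2.minAreaRect(P[:,:2].astype(np.float32));print(n,lab,len(P),np.round(B[0],1),np.round(B[1]),round(B[2],1),np.round(cv2.boxPoints(B)).tolist(),'z',np.round(np.median(P[:,2]),1))
E
python3 tw.py 430 580 -40 90
```

```text
t 5.275 tcp [417.2  80.4 -40.2] yaw -65.0 F [-0.2 -0.8  0.7] g 1.0 j [ 0.01 -0.16  2.24 -0.    1.07  1.15]
4 13 ty [-58.  79.] tz [-16.  19.]
12 18 ty [-48.  53.] tz [-7. 12.]
20 30 ty [-47.  56.] tz [-8. 12.]
28 36 ty [-47.  75.] tz [-16.  13.]
36 37 ty [-46.  59.] tz [-8. 13.]
44 18 ty [-47.  59.] tz [-3. 13.]
52 17 ty [-51.  71.] tz [ 1. 14.]
60 40 ty [-73.  76.] tz [-11.  15.]
68 58 ty [-76.  77.] tz [-10.  18.]
76 53 ty [-74.  75.] tz [-9. 19.]
84 52 ty [-70.  75.] tz [-11.  19.]
92 52 ty [-26.  73.] tz [-14.  20.]
100 72 ty [-16.  72.] tz [-18.  20.]
108 63 ty [ 4. 70.] tz [-10.  15.]
116 50 ty [14. 69.] tz [-9. 13.]
124 26 ty [31. 42.] tz [-15.  16.]
132 30 ty [29. 39.] tz [-16.  19.]
top plat 1341 [491.6  39. ] [77. 98.] 74.1 [[434.0, 15.0], [528.0, -11.0], [549.0, 63.0], [455.0, 89.0]] z 254.5
top foot 318 [504.1  21.3] [60. 75.] 86.1 [[465.0, -6.0], [539.0, -11.0], [543.0, 49.0], [469.0, 54.0]] z 30.8
side plat 566 [483.9  29.9] [ 59. 106.] 84.0 [[428.0, 6.0], [533.0, -5.0], [539.0, 54.0], [434.0, 65.0]] z 256.9
side foot 441 [505.6  26.9] [81. 75.] 85.6 [[465.0, -10.0], [540.0, -16.0], [546.0, 64.0], [471.0, 70.0]] z 30.8
```

Tips are about 10 mm above the ground and the tower is undisturbed. First short push, gentle.

{"op": "play_rows", "data": {
  "plan": [
    [0,6,-8,0,-1],
    [0,8,-13,0,-1],
    [0,11,-16,0,-1],
    [0,13,-20,0,-1],
    [0,16,-24,0,-1],
    [0,19,-28,0,-1],
    [0,22,-33,0,-1],
    [0,25,-37,0,-1]
  ]
}}

```text
time: 6.42
tool_pos: [0.4621, 0.0734, -0.0398]
tool_rot: [-0.153, -0.69, -0.153, 0.69]
contact_force: [-2.2, -0.2, -0.8]
gripper_width: 1.001
```

```bash
sed -i 's/(z>.232)/(z>.245)/; s/(z<.285))/(z<.285)\&(I.mean(-1)>25))/' tw.py; python3 go.py; python3 tw.py 475 620 -60 90
```

```text
t 6.425 tcp [462.1  73.4 -39.8] yaw -65.0 F [-2.2 -0.2 -0.8] g 1.0 j [-0.   -0.05  2.14  0.    1.05  1.13]
top plat 650 [522.9  26.2] [55. 75.] 83.0 [[482.0, 3.0], [557.0, -6.0], [563.0, 49.0], [489.0, 58.0]] z 264.3
top foot 308 [525.9  -2. ] [20. 75.] 85.0 [[487.0, -9.0], [563.0, -15.0], [564.0, 5.0], [489.0, 11.0]] z 30.8
side plat 320 [518.5  25.4] [57. 84.] 85.1 [[474.0, 1.0], [558.0, -6.0], [563.0, 50.0], [479.0, 57.0]] z 263.6
side foot 432 [521.5  22.8] [81. 93.] 85.8 [[472.0, -14.0], [565.0, -21.0], [571.0, 60.0], [478.0, 66.0]] z 31.0
```

The foot moved +23 mm in x with its yaw unchanged, and the push force is 2 N. I continue.

{"op": "play_rows", "data": {
  "plan": [
    [0,3,-5,0,-1],
    [0,6,-10,0,-1],
    [0,10,-14,0,-1],
    [0,13,-19,0,-1],
    [0,16,-24,0,-1],
    [0,19,-28,0,-1],
    [0,22,-33,0,-1],
    [0,25,-38,0,-1]
  ]
}}

```text
time: 7.52
tool_pos: [0.5071, 0.0668, -0.0397]
tool_rot: [0.153, 0.69, 0.153, -0.69]
contact_force: [-1.5, -0.7, 0.1]
gripper_width: 1.0
```

```bash
python3 go.py; python3 tw.py 535 670 -70 90
```

```text
t 7.525 tcp [507.1  66.8 -39.7] yaw -65.0 F [-1.5 -0.7  0.1] g 1.0 j [-0.01  0.05  2.03 -0.    1.06  1.12]
top plat 608 [573.7  18.9] [54. 63.] 85.5 [[540.0, -6.0], [603.0, -10.0], [607.0, 43.0], [545.0, 48.0]] z 264.3
top foot 309 [5.73e+02 2.00e-01] [39. 73.] 84.2 [[535.0, -15.0], [607.0, -23.0], [611.0, 16.0], [538.0, 23.0]] z 30.9
side plat 253 [571.3  17.3] [56. 70.] 84.4 [[534.0, -7.0], [603.0, -14.0], [609.0, 42.0], [539.0, 49.0]] z 263.2
side foot 433 [575.2  16.2] [81. 75.] 85.6 [[535.0, -21.0], [610.0, -27.0], [616.0, 54.0], [541.0, 59.0]] z 30.9
```

{"op": "play_rows", "data": {
  "plan": [
    [0,3,-5,0,-1],
    [0,6,-10,0,-1],
    [0,10,-14,0,-1],
    [0,13,-19,0,-1],
    [0,16,-24,0,-1],
    [0,19,-28,0,-1],
    [0,22,-33,0,-1],
    [0,25,-38,0,-1]
  ]
}}

```text
time: 8.62
tool_pos: [0.5521, 0.0602, -0.0397]
tool_rot: [0.153, 0.69, 0.153, -0.69]
contact_force: [-2.7, 0.4, 0.5]
gripper_width: 0.995
```

```bash
python3 go.py; python3 tw.py 578 720 -70 90
```

```text
t 8.625 tcp [552.1  60.2 -39.7] yaw -65.0 F [-2.7  0.4  0.5] g 1.0 j [-0.03  0.15  1.93 -0.    1.06  1.11]
top plat 579 [614.9  12.8] [54. 70.] 84.9 [[578.0, -11.0], [647.0, -17.0], [652.0, 37.0], [583.0, 43.0]] z 264.1
top foot 309 [617.3  -6.9] [38. 75.] 85.2 [[579.0, -23.0], [653.0, -29.0], [656.0, 9.0], [582.0, 15.0]] z 30.9
side plat 252 [615.9  12.7] [58. 71.] 87.3 [[579.0, -15.0], [650.0, -18.0], [653.0, 40.0], [582.0, 43.0]] z 262.7
side foot 427 [619.9   9.1] [80. 75.] 85.2 [[579.0, -28.0], [654.0, -34.0], [661.0, 46.0], [586.0, 52.0]] z 31.1
```

{"op": "play_rows", "data": {
  "plan": [
    [0,3,-5,0,-1],
    [0,6,-9,0,-1],
    [0,9,-13,0,-1],
    [0,12,-18,0,-1],
    [0,15,-23,0,-1],
    [0,18,-27,0,-1],
    [0,20,-31,0,-1],
    [0,22,-34,0,-1]
  ]
}}

```text
time: 9.72
tool_pos: [0.5921, 0.0547, -0.0397]
tool_rot: [-0.153, -0.69, -0.153, 0.69]
contact_force: [-1.8, 1.4, -0.2]
gripper_width: 1.002
```

{"op": "play_rows", "data": {
  "plan": [
    [0,-10,16,0,-1],
    [0,-25,40,0,-1],
    [-60,-40,60,0,-1],
    [-110,-40,60,0,-1],
    [-110,-40,60,0,-1]
  ]
}}

```text
time: 10.35
tool_pos: [0.5257, 0.0656, 0.0768]
tool_rot: [0.155, 0.695, 0.152, -0.686]
contact_force: [-0.7, -0.0, 0.9]
gripper_width: 1.001
```

```bash
python3 go.py; python3 tw.py 600 740 -80 90
python3 - <<'E'
from h import *
f=load('side');cv2.imwrite('pics/s3.png',cv2.resize(f['img'][90:360,160:430,::-1],None,fx=2.2,fy=2.2,interpolation=2))
E
```

```text
t 10.35 tcp [525.7  65.6  76.8] yaw -64.9 F [-0.7 -0.   0.9] g 1.0 j [-0.02 -0.09  1.95 -0.    1.27  1.12]
top plat 595 [658.8   6.8] [54. 62.] 85.1 [[625.0, -17.0], [688.0, -23.0], [692.0, 31.0], [630.0, 36.0]] z 263.8
top foot 595 [658.8   6.6] [76. 75.] 84.9 [[618.0, -28.0], [693.0, -35.0], [700.0, 41.0], [625.0, 48.0]] z 31.1
side plat 218 [659.8   6.2] [59. 61.] 84.4 [[626.0, -20.0], [688.0, -26.0], [693.0, 32.0], [632.0, 38.0]] z 262.2
side foot 430 [659.8   4.6] [81. 76.] 83.6 [[617.0, -31.0], [693.0, -40.0], [702.0, 41.0], [627.0, 49.0]] z 30.9
```

View pics/s3.png

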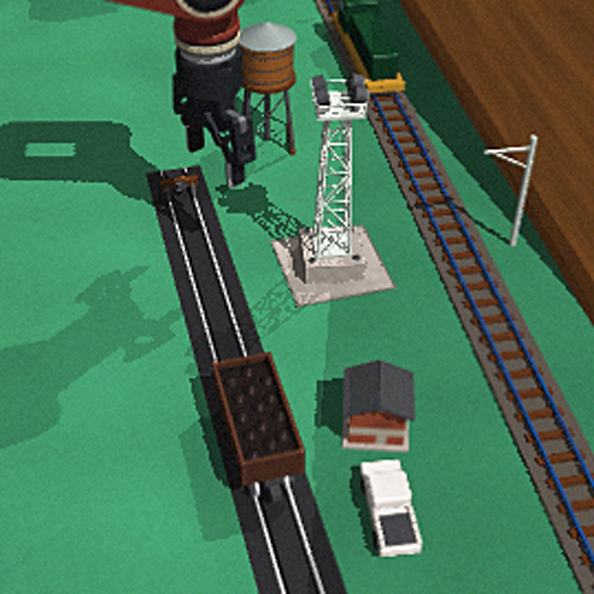

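The picture shows the foot at (335,255) wholly on the slab and upright. Its measured centre is (659,6) against the slab's (659.5,4.5), and the bystanders haven't moved. Now the car: shut the fingers, fly over to a point behind the tail, and turn so the thin side leads.

{"op": "play_rows", "data": {
  "plan": [
    [0,51,23,-0.15,1],
    [0,102,47,-0.3,1],
    [0,153,70,-0.45,1],
    [0,204,94,-0.6,1],
    [0,255,117,-0.75,1],
    [0,306,141,-0.9,1],
    [0,357,164,-1.05,1],
    [0,408,188,-1.2,1]
  ]
}}

```text
time: 11.45
tool_pos: [0.5217, -0.3848, 0.0675]
tool_rot: [0.516, 0.482, 0.519, -0.482]
contact_force: [1.0, 0.2, 1.2]
gripper_width: -0.0
```

```bash
python3 go.py 527.5 -383 -30 4.2
```

```text
t 11.45 tcp [ 521.7 -384.8   67.5] yaw 4.1 F [1.  0.2 1.2] g -0.0 j [-0.75  0.21  1.65  0.    1.28 -0.82]
shift [97.5  6.1 -1.1] turn -0.003
```

{"op": "play_rows", "data": {
  "plan": [
    [30,5,0,0,1],
    [60,5,0,0,1],
    [80,5,0,0,1],
    [88,5,0,0,1],
    [88,5,0,0,1]
  ]
}}

```text
time: 12.08
tool_pos: [0.5277, -0.383, -0.0183]
tool_rot: [0.516, 0.483, 0.517, -0.483]
contact_force: [0.8, 0.0, 0.2]
gripper_width: 0.002
```

```bash
python3 go.py 527.5 -383 -30 4.2; python3 g.py
python3 - <<'E'
from h import *
c=cloud(load('side'))*1000
k=(c[...,2]>12)&(c[...,2]<29)&(c[...,0]>500)&(c[...,0]<550)&(c[...,1]>-360)&(c[...,1]<-343)
print('tail',k.sum(),np.percentile(c[k],[5,50,95],axis=0).round().tolist())
E
```

```text
t 12.075 tcp [ 527.7 -383.   -18.3] yaw 3.8 F [0.8 0.  0.2] g 0.0 j [-0.74  0.32  1.68 -0.    1.14 -0.81]
shift [11.7 -0.1  0. ] turn -0.007
4 62 ty [-72.  77.] tz [-19.  17.]
20 3 ty [-5.  4.] tz [ 9. 10.]
28 22 ty [-12.  12.] tz [ 5. 12.]
36 34 ty [-15.  11.] tz [-3. 12.]
44 28 ty [-14.  12.] tz [-3. 12.]
52 23 ty [-14.   5.] tz [-2. 12.]
60 33 ty [-16.  19.] tz [-5. 13.]
68 75 ty [-34.  32.] tz [-7. 14.]
76 144 ty [-38.  41.] tz [-10.  13.]
84 75 ty [-46.  47.] tz [-11.  17.]
92 118 ty [-52.  53.] tz [-7. 17.]
100 92 ty [-58.  58.] tz [ 2. 18.]
108 184 ty [-63.  60.] tz [-11.  17.]
116 137 ty [-61.  57.] tz [-11.  20.]
124 84 ty [-49.  45.] tz [-5. 20.]
132 42 ty [-42.  40.] tz [-6. 13.]Traceback (most recent call last):
  File "<stdin>", line 4, in <module>
    return _quantile_unchecked(
        a, q, axis, out, overwrite_input, method, keepdims, weights)
    return _ureduce(a,
                    func=_quantile_ureduce_func,
    ...<5 lines>...
                    overwrite_input=overwrite_input,
                    method=method)
    r = func(a, **kwargs)
    result = _quantile(arr,
                       quantiles=q,
    ...<2 lines>...
                       out=out,
                       weights=wgt)
    slices_having_nans = np.isnan(arr[-1, ...])
                                  ~~~^^^^^^^^^
IndexError: index -1 is out of bounds for axis 0 with size 0
```

{"op": "play_rows", "data": {
  "plan": [
    [6,0,0,0,1],
    [11,0,0,0,1],
    [11,0,-10,0,1],
    [11,0,-18,0,1],
    [11,0,-24,0,1],
    [11,0,-32,0,1],
    [11,0,-42,0,1],
    [11,0,-54,0,1]
  ]
}}

```text
time: 13.12
tool_pos: [0.5243, -0.3288, -0.0285]
tool_rot: [0.516, 0.483, 0.516, -0.483]
contact_force: [-0.0, -0.6, 0.5]
gripper_width: 0.0
```

{"op": "play_rows", "data": {
  "plan": [
    [0,0,-15,0,1],
    [0,0,-30,0,1],
    [0,0,-45,0,1],
    [0,-1,-60,0,1],
    [0,-1,-75,0,1],
    [0,-1,-90,0,1],
    [0,-1,-105,0,1],
    [0,-1,-120,0,1]
  ]
}}

```text
time: 14.12
tool_pos: [0.5152, -0.2088, -0.0287]
tool_rot: [0.516, 0.483, 0.516, -0.483]
contact_force: [-0.0, -1.4, -0.3]
gripper_width: -0.001
```

```bash
python3 go.py
cat > car.py <<'E'
from h import *
for n in('top','side'):
  f=grab(n);c=cloud(f)*1000;z=c[...,2];I=f['img'].astype(int)
  k=(z>52)&(z<72)&(c[...,0]>440)&(c[...,0]<565)&(c[...,1]>-350)&(c[...,1]<200)&(I[...,0]>I[...,2]+15)
  P=c[k];print(n,'car rim box',np.percentile(P[:,:2],[1,99],axis=0).round().tolist(),len(P))
E
python3 car.py
```

```text
t 14.125 tcp [ 515.2 -208.8  -28.7] yaw 3.8 F [-0.  -1.4 -0.3] g -0.0 j [-0.52  0.13  1.92 -0.    1.08 -0.58]
top car rim box [[471.0, -175.0], [543.0, -46.0]] 292
side car rim box [[470.0, -183.0], [492.0, -45.0]] 83
```

{"op": "play_rows", "data": {
  "plan": [
    [0,0,-15,0,1],
    [0,0,-30,0,1],
    [0,0,-45,0,1],
    [0,-1,-60,0,1],
    [0,-1,-75,0,1],
    [0,-1,-90,0,1],
    [0,-1,-105,0,1],
    [0,-1,-120,0,1]
  ]
}}

```text
time: 15.22
tool_pos: [0.5062, -0.089, -0.0288]
tool_rot: [0.516, 0.483, 0.516, -0.483]
contact_force: [-0.4, -0.6, -0.6]
gripper_width: -0.002
```

{"op": "play_rows", "data": {
  "plan": [
    [0,0,-12,0,1],
    [0,0,-24,0,1],
    [0,0,-34,0,1],
    [0,0,-43,0,1],
    [0,0,-50,0,1],
    [0,0,-56,0,1],
    [0,0,-60,0,1],
    [0,0,-64,0,1]
  ]
}}

```text
time: 16.23
tool_pos: [0.5022, -0.0261, -0.0287]
tool_rot: [0.516, 0.483, 0.516, -0.483]
contact_force: [0.2, -0.1, 0.3]
gripper_width: 0.001
```

```bash
python3 go.py;python3 car.py
```

```text
t 16.225 tcp [502.2 -26.1 -28.7] yaw 3.8 F [ 0.2 -0.1  0.3] g 0.0 j [-0.2   0.01  2.05 -0.    1.08 -0.27]
top car rim box [[456.0, 66.0], [523.0, 137.0]] 200
side car rim box [[456.0, -8.0], [492.0, 133.0]] 65
```

{"op": "play_rows", "data": {
  "plan": [
    [0,0,-3,0,1],
    [0,0,-6,0,1],
    [0,0,-9,0,1],
    [0,0,-12,0,1],
    [0,0,-14,0,1],
    [0,0,-16,0,1],
    [0,0,-18,0,1],
    [0,0,-20,0,1]
  ]
}}

```text
time: 17.32
tool_pos: [0.5008, -0.0061, -0.0287]
tool_rot: [0.516, 0.483, 0.516, -0.483]
contact_force: [-0.6, -1.7, 0.1]
gripper_width: -0.002
```

{"op": "play_rows", "data": {
  "plan": [
    [0,0,-1,0,1],
    [0,0,-2,0,1],
    [0,0,-3,0,1],
    [0,0,-4,0,1]
  ]
}}

```text
time: 17.82
tool_pos: [0.5006, -0.0023, -0.0287]
tool_rot: [0.516, 0.483, 0.516, -0.483]
contact_force: [0.1, 0.6, -0.0]
gripper_width: -0.0
```

{"op": "play_rows", "data": {
  "plan": [
    [0,0,-1,0,1],
    [0,0,-2,0,1],
    [0,0,-3,0,1]
  ]
}}

```text
time: 18.2
tool_pos: [0.5004, 0.0008, -0.0287]
tool_rot: [0.516, 0.483, 0.516, -0.483]
contact_force: [-0.2, -0.7, -0.8]
gripper_width: -0.001
```

```bash
python3 go.py;python3 car.py
```

```text
t 18.2 tcp [500.4   0.8 -28.7] yaw 3.8 F [-0.2 -0.7 -0.8] g -0.0 j [-0.15  0.01  2.06 -0.    1.08 -0.21]
top car rim box [[454.0, 103.0], [519.0, 165.0]] 204
side car rim box [[455.0, 23.0], [491.0, 160.0]] 58
```

Not in contact with the post yet. I go on in 1 mm rows and watch the force.

{"op": "play_rows", "data": {
  "plan": [
    [0,0,-1,0,1],
    [0,0,-2,0,1],
    [0,0,-3,0,1]
  ]
}}

```text
time: 18.68
tool_pos: [0.5003, 0.0033, -0.0286]
tool_rot: [0.517, 0.483, 0.516, -0.483]
contact_force: [0.5, -4.1, -0.3]
gripper_width: 0.001
```

{"op": "play_rows", "data": {
  "plan": [
    [0,0,-1,0,1],
    [0,0,-2,0,1],
    [0,0,-3,0,1]
  ]
}}

```text
time: 19.05
tool_pos: [0.5004, 0.0032, -0.0285]
tool_rot: [0.519, 0.481, 0.515, -0.485]
contact_force: [-0.8, -14.9, -1.8]
gripper_width: 0.003
```

{"op": "play_rows", "data": {
  "plan": [
    [0,0,-1,0,1],
    [0,0,-2,0,1]
  ]
}}

```text
time: 19.3
tool_pos: [0.5004, 0.0032, -0.0285]
tool_rot: [0.52, 0.48, 0.514, -0.485]
contact_force: [0.6, -23.9, -2.2]
gripper_width: 0.0
```

```bash
python3 go.py;python3 car.py
python3 - <<'E'
from h import *
f=load('side');cv2.imwrite('pics/s4.png',cv2.resize(f['img'][130:270,190:330,::-1],None,fx=4.2,fy=4.2,interpolation=2))
E
```

```text
t 19.3 tcp [500.4   3.2 -28.5] yaw 3.9 F [  0.6 -23.9  -2.2] g 0.0 j [-0.14  0.01  2.06 -0.01  1.07 -0.2 ]
top car rim box [[453.0, 111.0], [519.0, 168.0]] 196
side car rim box [[454.0, 25.0], [491.0, 163.0]] 54
```

View pics/s4.png

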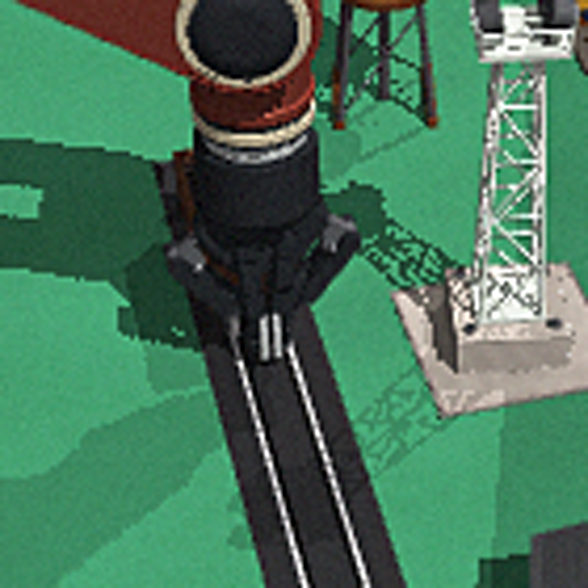

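The picture shows the arm behind the car with the tips at (268,340), and the tower well clear on the slab. The force jumped to 24 N with no motion, so the car is hard against the post. I back straight off along the track, then lift.

{"op": "play_rows", "data": {
  "plan": [
    [0,0,5,0,1],
    [0,0,15,0,1],
    [0,0,45,0,1],
    [-20,0,80,0,1],
    [-80,0,110,0,1],
    [-130,0,130,0,1],
    [-150,0,150,0,1],
    [-150,0,150,0,1]
  ]
}}

```text
time: 20.4
tool_pos: [0.5109, -0.1422, 0.1228]
tool_rot: [0.517, 0.484, 0.515, -0.483]
contact_force: [-0.3, 0.7, -0.8]
gripper_width: -0.001
```

```bash
python3 go.py;python3 car.py;python3 tw.py 600 740 -80 90
python3 - <<'E'
from h import *
f=load('top');cv2.imwrite('pics/t5.png',cv2.resize(f['img'][110:290,30:480,::-1],None,fx=1.75,fy=1.75,interpolation=2))
E
```

```text
t 20.4 tcp [ 510.9 -142.2  122.8] yaw 3.7 F [-0.3  0.7 -0.8] g -0.0 j [-0.41 -0.13  1.9   0.    1.36 -0.48]
top car rim box [[453.0, 27.0], [525.0, 167.0]] 486
side car rim box [[455.0, 22.0], [505.0, 164.0]] 119
top plat 602 [658.2   6.8] [54. 62.] 85.0 [[625.0, -17.0], [687.0, -23.0], [691.0, 31.0], [630.0, 36.0]] z 264.0
top foot 601 [659.    6.5] [76. 75.] 84.8 [[618.0, -28.0], [693.0, -35.0], [700.0, 41.0], [625.0, 48.0]] z 31.0
side plat 218 [659.5   5. ] [59. 62.] 84.8 [[626.0, -22.0], [688.0, -27.0], [693.0, 32.0], [631.0, 37.0]] z 262.4
side foot 435 [659.4   3.9] [80. 75.] 85.0 [[619.0, -33.0], [693.0, -39.0], [700.0, 41.0], [626.0, 47.0]] z 30.9
```

View pics/t5.png

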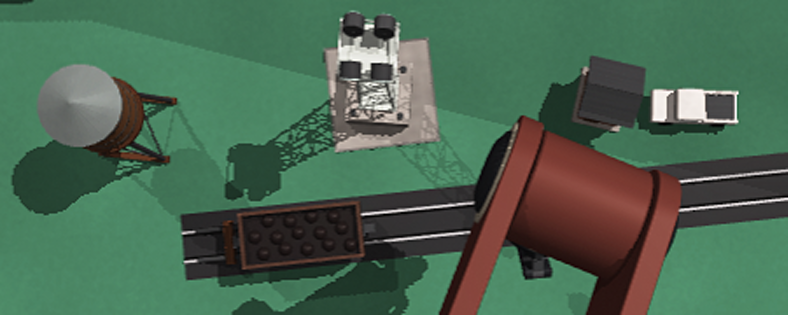

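The final top view shows the car at (300,237) with its front coupler touching the post at (228,243). The foot is entirely on the slab at (380,95), and the tank, cabin and pickup are where they were. I hand in.

```bash
python3 -c "
from plant import manip
print(manip.job_done())"
```

```text
the job is handed in; nothing more can be done
None
```

I pushed the tower onto the slab and the ore car up against the bumping post, then handed the job in at about 20.5 s of robot time.

- **Tower:** I slid it upright in four short pushes on its foot, using the corner of the open gripper's leading finger with the tool turned 60° so the knuckles stayed clear of the mast. The push force read at most about 3 N after each push. The foot's centre now measures about (659, 5) mm against the slab's (659.5, 4.6) mm, turned about 10° relative to it, which leaves roughly 19 mm of margin to the slab's edges. It measured the same after the car was moved.
- **Ore car:** I pushed it by the rear coupler with the fingers shut, until it stopped moving and the force rose to 24 N. After I backed off, it had not moved to within the 2–3 mm measuring noise, and its front coupler touches the post in the top view. The arm stood clear of everything at hand-in.
- **Other models:** the water tank, cabin and pickup look unmoved. I judged this by eye in the last picture and did not re-measure them.

**One check disagreed:** the reported TCP height read about 38 mm lower than where the cameras saw the fingertips. I could lower the tool to a reading of −40 mm without touching the ground, so I set heights by camera depth and force instead.

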